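# Put the axle back into the rolling pin

### The job

The rolling pin has been washed and wants putting together. Lift the steel axle off its rest, feed its nose into the brass-bushed end of the barrel and push it partway in; then let go, take it again further back by its wooden handle, and push it fully home until the catch snaps and the collar sits flush on the bush. Push firmly but do not force or jam it, let go at the end, and leave the other things on the worktop standing where they are.

Things in the scene. Friction and masses are not known exactly. Their poses are not given: they have to be found in the camera images.
- axle: The loose axle, 305 mm long, 0.2 kg: a straight round steel shaft 12 mm thick, behind it a brass collar 22 mm across and a turned wooden handle 26 mm thick (95 mm with the collar). It starts level on the carving rest, nose roughly to the robot's left. Origin on its axis at the balance point, 70 mm ahead of the collar's front face; +y runs along it to the nose. Its roll does not matter.
- axle_tip (a point): The very tip of the axle's nose, on its axis, 210 mm ahead of the collar's front face. The nose tapers over its last 11 mm from 12 mm to about 5 mm across; a narrow groove for the catch lies 14 to 22 mm behind the tip.
- axle_shoulder (a point): Centre of the front face of the brass collar, where shaft and handle meet. At home this face lies flush on the bush round the bore's mouth.
- handle_mid (a point): On the axle's axis in the middle of the wooden handle, 50 mm behind the collar's front face; the handle is 26 mm thick here.
- rolling_pin: Barrel of a wooden rolling pin (56 mm thick, 190 mm long) with its far handle, strapped on a low wooden stand (92 x 166 mm) that cannot be moved. Its bore lies level, 64 mm above the worktop, along +y of this body (roughly the robot's left); +x points away from the robot. Origin on the worktop under the middle of the barrel. A push of over 30 N, or jamming as hard, damages it.
- bore_mouth (a point): Centre of the bore's mouth, in the brass bush (22 mm across) of the barrel's end without a handle, facing roughly to the robot's right. Axes as rolling_pin: +y runs straight into the bore. The bore is 13.8 mm wide (0.9 mm of play all round the shaft), 216 mm deep. An axle partly in and let go droops some mm at its handle and must be eased up to the bore's line as it goes in.
- bore_exit (a point): On the bore's axis 190 mm straight behind bore_mouth, where the far handle joins the barrel. Just behind it, 194 mm deep in the bore, sits the hidden catch: a small sprung ball at the top. It rubs on the last 10 mm of the push, which takes 8 to 18 N along the bore nearly to the end; in the last mm the ball snaps into the axle's groove and the collar meets the bush.
- carving_rest: Steel rest on which the axle starts: a bar 110 mm long, along its y, with an X of thin rods at each end, 37 mm high; it is fixed. The axle lies in the upper forks of both Xs, its axis 30 mm above the worktop, its balance point within 12 mm of the middle between them. Origin on the worktop under the middle.
- enamel_mug: Bystander: large cream enamel mug, 160 mm high, behind the pin. Origin at the centre of its underside.
- salt_shaker: Bystander: salt shaker, 42 mm across, 74 mm high. Origin at the centre of its underside.
- biscuit_cutter: Bystander: tin biscuit cutter, a ring 63 mm across, 26 mm high. Origin at the centre of its underside.
- salve_tin: Bystander: round flat tin with a dark red lid, 50 mm across, 18 mm high, near the worktop's front edge. Origin at the centre of its underside.

How it is judged:
By the outcome, as a careful person would: the job done as asked, in the order asked, and still so for the second after the job is handed in, with the robot touching nothing.
It also fails if it takes over 67 s, if anything falls off the work surface, if the arm or the gripper's body presses on something with over 40 N, if the wrist force passes 120 N, or if a joint passes its speed limit or range.

### The arm

A 6-joint arm with a two-finger parallel gripper is mounted at the origin on a cart in front of the work surface, level with it; the furniture and walls round the work are solid. World frame = base frame: x ahead of the robot, y to its left, z up, the work surface at z = 0. Lengths are in m, angles in degrees, forces in N, time in s.
With the tool pointing down it reaches from about 0.3 to 0.85 m from the base axis. Payload 4.2 kg.
Tool frame: the origin (TCP) lies between the finger pads, 19 mm behind the fingertips; this is the grasp point; z points along the fingers, y is the line along which they close (so a half turn about z gives the same grasp; the last joint's range is limited). The gripper opens to 91 mm and grips with 3 to 60 N. Pads are 32 mm wide; open, the fingers measure 118 mm over their backs; the gripper's body (76 mm by 178 mm) begins 60 mm behind the grasp point.
Start: joints at [73.625, 18.312, 89.639, -0, 72.044, -1.146], TCP at [0.151, 0.555, 0.233] pointing down, gripper open.
Joint ranges: [-177.97, 177.97], [-48.28, 115.42], [12.27, 149.76], [-77.06, 257.06], [2.81, 150.46], [-146.56, 146.56]. Speed limits (degrees/s): [147.25, 147.25, 180, 180, 180, 180].

### API

Orientations are given as a 3x3 rotation matrix whose columns are the frame's x, y, z axes.
In Python, from rig import r gives the robot as it stands. Calls block until the motion is done:
- r.reach(position, orientation): joint-space move of the TCP to a pose.
- r.move_l(position, velocity=0.15, orientation=None, until_force=None): straight line of the TCP; orientation=None keeps the orientation; velocity is the mean speed in m/s. With until_force (N) it stops when the force on the tool has changed by that much, and returns True; else False.
- r.goto_joints(angles): joint-space move.
- r.grip(opening, squeeze=None): opening from 0.0 (shut) to 1.0 (fully open); squeeze is the grip in N (None keeps the last); returns when the fingers have stopped.
- r.hold(seconds).
- r.solve_ik(position, orientation): joint angles nearest the present ones, or None.
- r.get_obs(): the state.
- r.get_image(name): name is "scene" or "top"; returns a dict with "frame" (420x560x3 uint8, red, green, blue), "intrinsics" (3x3 intrinsics, pixels), "k1" (the pictures are not rectified: a ray, as slopes to the right and down, at radius r is drawn at 1 + k1 r^2 times it, then the intrinsics apply), "pose" (4x4, takes a point from camera to world coordinates). Camera axes: x right, y up, looking along -z (the intrinsics and any distortion apply to the point x, -y, -z); pixel columns grow to the right and rows downward; lengths in m; the calibration is good to about 2 mm. A picture is of the moment at which its call begins. There is no depth.
A pose or a line that the arm cannot do raises r.IKError and nothing moves.
- r.close_job(): hands the job in; it is judged then, once.
The state is a dict: "time_s": time; "q": joint angles; "joint_vel": joint speeds; "tau": joint torques, N m; "position": TCP position; "ee_rot": TCP orientation; "ft_force": force on the tool from outside, world axes, zero at the start; "ft_torque": the same for the moment, N m; "finger_gap": opening from 0.0 (shut) to 1.0 (fully open); "grip_force": force on a finger pad.
Only numpy, scipy, OpenCV 4.12 (cv2) and the standard library are available. Lean on these libraries where they do the work, as an engineer would, in place of code of your own. Each camera call takes 0.05 s, during which the arm holds its last target. There are 200 camera calls.

## Working session

There is one attempt and no reset: what is moved stays moved. The work goes in short steps, each a Python script; the robot and the scene stay as the last script left them, time stands still between calls to the robot, and variables do not carry over. Pictures are saved under pics/ and viewed, at most 10 in all, crops included, and the job is handed in when it is done.

```bash
ls; mkdir -p pics
python3 - <<'E'
from rig import r
import cv2,numpy as np,pickle
for n in("scene","top"):
    d=r.get_image(n);cv2.imwrite(f"pics/{n}0.png",d["frame"][:,:,::-1]);pickle.dump(d,open(f"pics/{n}0.pkl","wb"))
    print(n,d["intrinsics"],d["k1"],np.round(d["pose"],3))
o=r.get_obs();print(o["time_s"],o["ft_force"],np.round(o["ee_rot"],3))
E
```

```text
pics
scene [[392.13409941   0.         282.7870574 ]
 [  0.         392.13409941 209.25415214]
 [  0.           0.           1.        ]] 0.03272994850344636 [[-0.936  0.264 -0.232  0.275]
 [-0.352 -0.717  0.602  0.681]
 [-0.007  0.645  0.764  0.971]
 [ 0.     0.     0.     1.   ]]
top [[508.1897284    0.         277.42292692]
 [  0.         508.1897284  209.4035851 ]
 [  0.           0.           1.        ]] -0.08944092348701696 [[ 0.016  0.996 -0.084  0.444]
 [-1.     0.014 -0.021 -0.046]
 [-0.019  0.084  0.996  1.522]
 [ 0.     0.     0.     1.   ]]
0.1 [ 0.18991249 -0.84747593 -0.10308932] [[-0.965  0.263 -0.   ]
 [ 0.263  0.965 -0.001]
 [ 0.    -0.002 -1.   ]]
```

View pics/scene0.png

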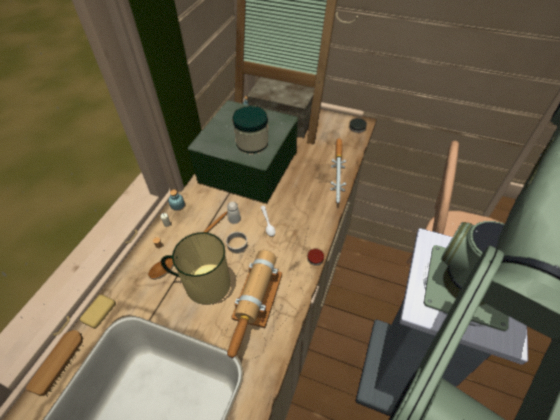

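View pics/top0.png

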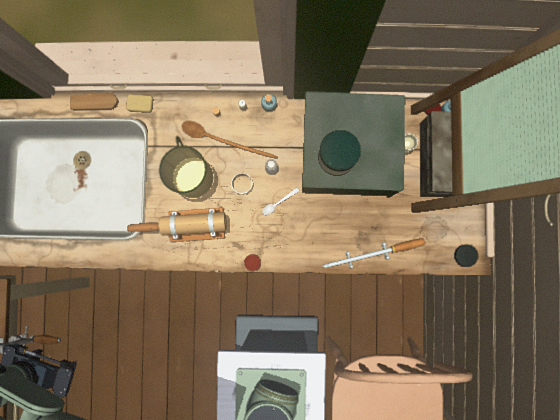

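Scene view: axle from about (338,205) at the nose to (338,140) at the handle, barrel mouth near (267,257). Top view: nose (325,266), handle end (425,240), barrel mouth (229,222). I'll enlarge both areas next.

Run:
```python
import cv2,numpy as np,pickle
t=pickle.load(open("pics/top0.pkl","rb"))["frame"][:,:,::-1];s=pickle.load(open("pics/scene0.pkl","rb"))["frame"][:,:,::-1]
def c(f,x,y,w,h,k):return cv2.resize(f[y:y+h,x:x+w],None,fx=k,fy=k,interpolation=cv2.INTER_CUBIC)
a=c(t,310,230,130,50,6);b=c(t,120,195,130,50,6)
cv2.imwrite("pics/c1.png",np.vstack([a,b])[:,:780])
cv2.imwrite("pics/c2.png",np.hstack([c(s,300,130,60,90,6),c(s,225,240,70,90,6)]))
```

```text
(no output)
```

View pics/c1.png

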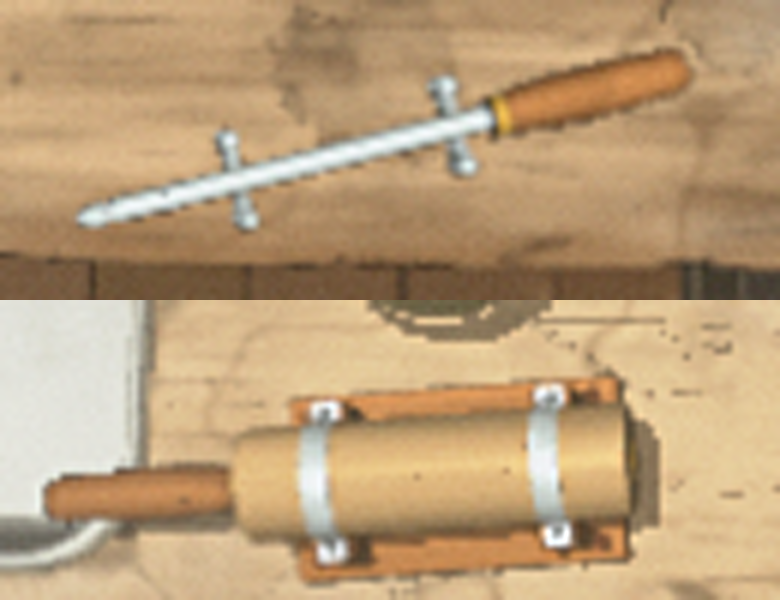

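View pics/c2.png

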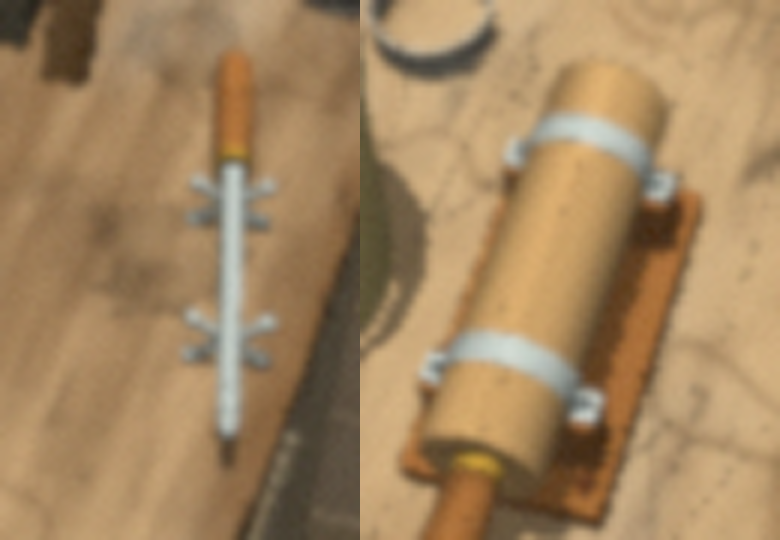

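Crop 1: nose at (77,217), collar front (494,118), handle end (690,65); barrel mouth end mid (632,463), other barrel end mid (233,489). Crop 2: nose about (228,463), handle end (236,52). I'll cast these onto the known heights.

```bash
cat > h.py <<'E'
import numpy as np,cv2,pickle
def cast(d,px,z):
    K=d["intrinsics"];T=np.array(d["pose"]);m=(np.array(px,float)-[K[0,2],K[1,2]])/K[0,0]
    s=m.copy()
    for _ in range(20): s=m/(1+d["k1"]*(s@s))
    v=T[:3,:3]@[s[0],-s[1],-1]; o=T[:3,3]
    return o+v*(z-o[2])/v[2]
def proj(d,P):
    K=d["intrinsics"];T=np.array(d["pose"]);c=T[:3,:3].T@(np.array(P)-T[:3,3]);s=np.array([c[0],-c[1]])/-c[2]
    return K[0,0]*s*(1+d["k1"]*(s@s))+[K[0,2],K[1,2]]
def rot(u):  # tool down, tool x along u
    x=np.array([u[0],u[1],0])/np.hypot(u[0],u[1]);z=np.array([0,0,-1.]);return np.c_[x,np.cross(z,x),z]
E
python3 - <<'E'
from h import *
from rig import r
t=pickle.load(open("pics/top0.pkl","rb"));s=pickle.load(open("pics/scene0.pkl","rb"))
p=lambda x,y,X,Y:((x+.5)/6-.5+X,(y+.5)/6-.5+Y)
A=lambda x,y,z=.03:cast(t,p(x,y,310,230),z)
B=lambda x,y,z=.064:cast(t,p(x,y-300,120,195),z)
S=lambda x,y,z=.03:cast(s,p(x,y,300,130),z)
tip,col,end=A(77,217),A(494,118),A(690,65)
print("top",tip,col,end,np.linalg.norm(tip-col),np.linalg.norm(tip-end))
ts,cs,es=S(228,463),S(232,161),S(236,52);print("sc",ts,cs,es,np.linalg.norm(ts-cs),np.linalg.norm(ts-es))
m,f,he=B(632,463),B(233,489),B(45,500);print("pin",m,f,he,np.linalg.norm(m-f))
# mask centreline of axle in top: sums of pixels off rest
for n,a,b in(("top",tip,end),("sc",ts,es)):
    u=(b-a);print(n,np.degrees(np.arctan2(-u[0],-u[1])))
for u in (m-f,m-he):print("pin",np.degrees(np.arctan2(-u[0],-u[1])))
E
```

```text
top [ 0.40674184 -0.14854396  0.03      ] [ 0.45753225 -0.35191868  0.03      ] [ 0.48457708 -0.44855445  0.03      ] 0.20962095334957226 0.30994292724832917
sc [ 0.40171942 -0.12905241  0.03      ] [ 0.46208025 -0.3559454   0.03      ] [ 0.48616699 -0.45235673  0.03      ] 0.23478470838739338 0.3341512845980787
pin [0.52935316 0.13557057 0.064     ] [0.51384068 0.329153   0.064     ] [0.5070059  0.42167991 0.064     ] 0.19420297585399893
top -14.544250735809383
sc -14.63867867036554
pin -4.581535601087639
pin -4.4661587689890245
```

Run:
```python
from h import *
from rig import r
a=np.radians(14.55);u=np.array([-np.sin(a),np.cos(a),0])
b=np.radians(4.5);v=np.array([-np.sin(b),np.cos(b),0])
C=np.array([.4585,-.353,.03]);G=C+.070*u;M=np.array([.5294,.1356,.064])
for s in(1,-1):
    print(s,np.round(r.solve_ik(G,rot(s*u)),1),np.round(r.solve_ik(M-.19*v,rot(s*v)),1),np.round(r.solve_ik(M-.05*v,rot(s*v)),1))
j=r.get_obs()["q"]
s=1 if abs(r.solve_ik(G,rot(u))[5])<abs(r.solve_ik(G,rot(-u))[5]) else -1
R=rot(s*u)
r.reach(G+[0,0,.17],R)
r.grip(0.5)
r.move_l(G+[0,0,.05],.15)
d=r.get_image("scene");cv2.imwrite("pics/g.png",cv2.resize(d["frame"][110:230,270:410,::-1],None,fx=5,fy=5))
o=r.get_obs();print(s,o["time_s"],o["position"],G,o["finger_gap"])
```

```text
1 [-34.2  26.2 111.2  -0.   42.5 -48.7] [ -6.9  25.1 106.4  -0.   48.5 -11.4] [  7.9  24.6 107.3  -0.   48.1   3.4]Traceback (most recent call last):
  File "<stdin>", line 7, in <module>
    return _wrapfunc(a, 'round', decimals=decimals, out=out)
    return _wrapit(obj, method, *args, **kwds)
    result = getattr(arr, method)(*args, **kwds)
TypeError: unsupported operand type(s) for *: 'NoneType' and 'float'
```

Run:
```python
from h import *
from rig import r
t=pickle.load(open("pics/top0.pkl","rb"))
print([cast(t,p,z)[:2].round(3) for p in((303,190),(403,195)) for z in(0,.12)], cast(t,(187,172),.16), cast(t,(252,262),.018))
a=np.radians(14.55);u=np.array([-np.sin(a),np.cos(a),0])
C=np.array([.4585,-.353,.03]);G=C+.070*u
R=rot(u)
p=r.get_obs()["position"]
r.move_l([p[0],p[1],.31],.3)
r.reach(G+[0,0,.28],R)
r.grip(0.5)
r.move_l(G+[0,0,.05],.2)
d=r.get_image("scene");cv2.imwrite("pics/g.png",cv2.resize(d["frame"][110:230,270:410,::-1],None,fx=5,fy=5))
o=r.get_obs();print(o["time_s"],o["position"],G,o["finger_gap"])
```

```text
[array([ 0.632, -0.09 ]), array([ 0.618, -0.087]), array([ 0.621, -0.392]), array([ 0.607, -0.365])] [0.65799134 0.23086311 0.16      ] [0.41421825 0.05831261 0.018     ]
5.7917 [ 0.44159396 -0.28571871  0.08106846] [ 0.44091427 -0.28524499  0.03      ] 0.4993065722423716
```

View pics/g.png

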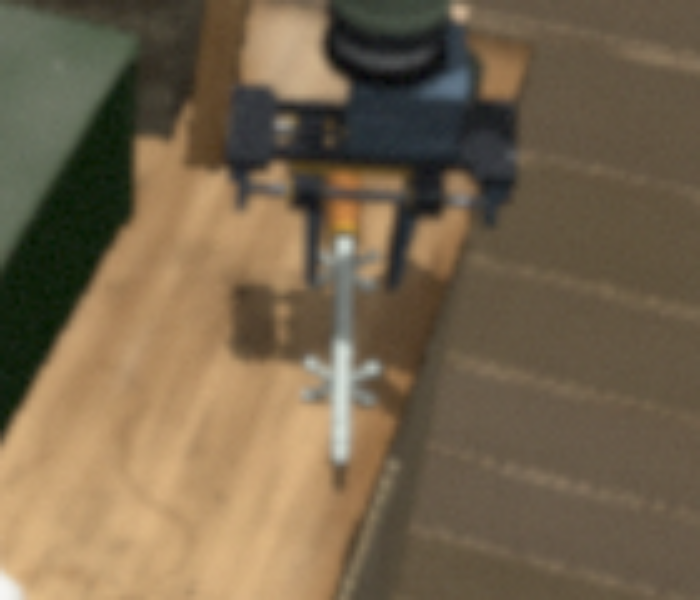

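The fingers (tips at (313,285) and (397,285)) straddle the shaft, between the forks. Next: descend, grip and lift.

Run:
```python
from h import *
from rig import r
a=np.radians(14.55);u=np.array([-np.sin(a),np.cos(a),0])
C=np.array([.4585,-.353,.03]);G=C+.070*u
print(r.move_l(G,.06,until_force=8))
f0=r.get_obs()["ft_force"]
r.grip(0.05,squeeze=12)
o=r.get_obs();print(o["position"]-G,o["finger_gap"]*91,o["grip_force"],o["ft_force"]-f0)
r.grip(0.0,squeeze=30)
r.move_l(G+[0,0,.10],.12)
r.hold(.3)
o=r.get_obs();print(o["time_s"],o["finger_gap"]*91,o["grip_force"],o["ft_force"],o["ft_torque"])
b=np.radians(4.5);v=np.array([-np.sin(b),np.cos(b),0]);M=np.array([.5294,.1356,.064])
r.reach(M-.165*v+[0,0,.07],rot(v))
r.move_l(M-.165*v,.15)
r.hold(.3)
for n in("scene","top"):
    d=r.get_image(n);pickle.dump(d,open(f"pics/{n}1.pkl","wb"))
    x,y=(215,190) if n=="scene" else (190,190)
    cv2.imwrite(f"pics/{n}1.png",cv2.resize(d["frame"][y:y+75,x:x+133,::-1],None,fx=6,fy=6,interpolation=2)[:, :798])
i=[cv2.imread(f"pics/{n}1.png")[:300*3//2*1] for n in("scene","top")]
cv2.imwrite("pics/m1.png",np.vstack([i[0][:450],i[1][:450]])[:, :798] if 0 else cv2.resize(np.vstack(i),(532,600)))
o=r.get_obs();print(o["time_s"],o["position"]-(M-.165*v),o["ft_force"],o["ft_torque"])
```

```text
False
[ 0.00222269 -0.00032802  0.00097583] 11.83947407329677 11.998432874679565 [4.5354649  2.10879294 4.14082137]
8.8917 11.117846810454092 29.998390674591064 [ 0.10051658  0.58600031 -2.42419473] [-0.08237845  0.05518399  0.02357738]
10.975 [2.53018102e-04 3.64021857e-05 5.03552072e-04] [ 0.33311159  0.3824474  -1.34673464] [-0.07817139  0.02796843 -0.03984511]
```

View pics/m1.png

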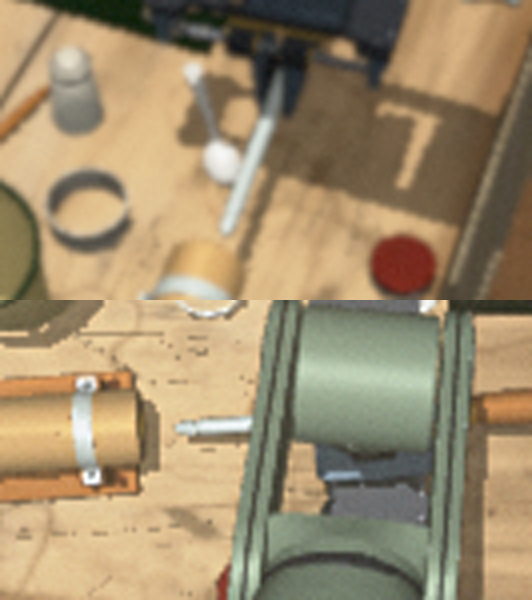

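The nose is at about (234.3,222.2) in the top view and (272,248) in the scene view. The barrel's end is at (225,222.5) in the top view.

```bash
cat > m.py <<'E'
from h import *
def tri(dt,pt,ds,ps):
    a0,a1=cast(dt,pt,.2),cast(dt,pt,0);b0,b1=cast(ds,ps,.2),cast(ds,ps,0)
    u,w=a1-a0,b1-b0;k=np.linalg.lstsq(np.c_[u,-w],b0-a0,rcond=None)[0]
    return (a0+k[0]*u+b0+k[1]*w)/2,np.linalg.norm(a0+k[0]*u-b0-k[1]*w)
E
python3 - <<'E'
from m import *
t=pickle.load(open("pics/top1.pkl","rb"));s=pickle.load(open("pics/scene1.pkl","rb"))
print("tip",tri(t,(234.3,222.2),s,(272,248)),cast(t,(234.3,222.2),.064))
F=t["frame"].astype(float)
def mid(mask,c,r0,r1):
    w=mask[r0:r1,c];return (w*np.arange(r0,r1)).sum()/w.sum() if w.sum()>1 else np.nan
sat=F.max(2)-F.min(2)
ax=((sat<45)&(F.mean(2)>120))
pts=[(c,mid(ax,c,215,228)) for c in range(233,253)];print(np.round(pts,1).tolist())
hs=(F[:,:,0]-F[:,:,2]>75)&(F[:,:,0]>130)
print([(c,np.round(mid(hs,c,208,226),1)) for c in range(306,322,2)])
# orange stand edges: print R,G,B rows at some columns
for c in(180,190,219):
    print(c,[(y,*F[y,c].astype(int)) for y in range(204,244)if y<214 or y>232])
print([tuple(F[222,c].astype(int)) for c in range(219,232)])
E
```

```text
tip (array([0.52871856, 0.10866535, 0.06192405]), np.float64(0.0002986595491294628)) [0.52845566 0.1084018  0.064     ]
[[233.0, nan], [234.0, 221.5], [235.0, 221.5], [236.0, 221.5], [237.0, 221.5], [238.0, 221.5], [239.0, 221.5], [240.0, 221.5], [241.0, 221.5], [242.0, 221.0], [243.0, 221.0], [244.0, 221.0], [245.0, 221.0], [246.0, 220.5], [247.0, 220.5], [248.0, 220.5], [249.0, 220.5], [250.0, 220.5], [251.0, 220.5], [252.0, 222.9]]
[(306, np.float64(nan)), (308, np.float64(nan)), (310, np.float64(209.0)), (312, np.float64(216.2)), (314, np.float64(216.2)), (316, np.float64(215.0)), (318, np.float64(215.2)), (320, np.float64(216.0))]
180 [(204, np.int64(225), np.int64(197), np.int64(151)), (205, np.int64(232), np.int64(203), np.int64(156)), (206, np.int64(230), np.int64(204), np.int64(156)), (207, np.int64(232), np.int64(208), np.int64(160)), (208, np.int64(225), np.int64(198), np.int64(150)), (209, np.int64(224), np.int64(196), np.int64(151)), (210, np.int64(192), np.int64(156), np.int64(121)), (211, np.int64(221), np.int64(153), np.int64(96)), (212, np.int64(218), np.int64(150), 
[... 2685 characters left out ...]
.int64(225), np.int64(200), np.int64(154)), (243, np.int64(229), np.int64(201), np.int64(158))]
[(np.int64(240), np.int64(207), np.int64(143)), (np.int64(238), np.int64(205), np.int64(140)), (np.int64(239), np.int64(204), np.int64(142)), (np.int64(238), np.int64(204), np.int64(137)), (np.int64(236), np.int64(196), np.int64(135)), (np.int64(122), np.int64(101), np.int64(73)), (np.int64(126), np.int64(106), np.int64(60)), (np.int64(109), np.int64(94), np.int64(68)), (np.int64(137), np.int64(117), np.int64(89)), (np.int64(131), np.int64(111), np.int64(85)), (np.int64(146), np.int64(126), np.int64(95)), (np.int64(235), np.int64(201), np.int64(155)), (np.int64(230), np.int64(202), np.int64(153))]
```

```bash
python3 - <<'E'
from m import *
t=pickle.load(open("pics/top1.pkl","rb"));s=pickle.load(open("pics/scene1.pkl","rb"))
F=t["frame"].astype(int)
for c in(238,241,244,247): print(c,[(y,F[y,c,0],F[y,c,2]) .__str__().replace("np.int64","") for y in range(217,227)])
for c in(214,217,221): print(c,[(y,F[y,c,0],F[y,c,2]).__str__().replace("np.int64","") for y in list(range(208,216))+list(range(229,237))])
for z in(0,.015,.03): print("stand",z,[(cast(t,(c,a),z)+cast(t,(c,b),z))[:2]/2 for c,a,b in((219,207,238),(180,210.1,241))])
for c,r in((219,222.1),(219,222.6),(240,221.5),(240,222)):print(c,r,cast(t,(c,r),.064)[:2])
E
python3 - <<'E'
import cv2,pickle,numpy as np
f=pickle.load(open("pics/top1.pkl","rb"))["frame"][200:245,205:260,::-1]
g=pickle.load(open("pics/scene1.pkl","rb"))["frame"][215:270,235:290,::-1]
cv2.imwrite("pics/z.png",np.hstack([cv2.resize(f,(396,324),interpolation=2),cv2.resize(g,(324,324),interpolation=2)]))
E
```

```text
238 ['(217, (229), (152))', '(218, (233), (157))', '(219, (228), (147))', '(220, (163), (145))', '(221, (198), (204))', '(222, (224), (226))', '(223, (185), (167))', '(224, (132), (84))', '(225, (154), (100))', '(226, (235), (156))']
241 ['(217, (230), (153))', '(218, (230), (149))', '(219, (195), (145))', '(220, (213), (216))', '(221, (246), (251))', '(222, (208), (213))', '(223, (153), (139))', '(224, (135), (86))', '(225, (157), (100))', '(226, (234), (156))']
244 ['(217, (232), (153))', '(218, (227), (147))', '(219, (178), (143))', '(220, (211), (216))', '(221, (243), (247))', '(222, (206), (211))', '(223, (137), (123))', '(224, (131), (86))', '(225, (151), (95))', '(226, (236), (156))']
247 ['(217, (229), (153))', '(218, (224), (147))', '(219, (169), (152))', '(220, (220), (226))', '(221, (244), (251))', '(222, (197), (202))', '(223, (124), (98))', '(224, (129), (81))', '(225, (152), (100))', '(226, (235), (153))']
214 ['(208, (180), (86))', '(209, (175), (85))', '(210, (187), (94))', '(211, (194), (104))', '(212, (139), (77))', '(213, (145), (79))', '(214, (168), (92))', '(215,
[... 574 characters left out ...]
)', '(209, (224), (91))', '(210, (217), (89))', '(211, (207), (87))', '(212, (142), (81))', '(213, (156), (92))', '(214, (170), (95))', '(215, (190), (107))', '(229, (170), (98))', '(230, (145), (84))', '(231, (113), (61))', '(232, (135), (62))', '(233, (200), (85))', '(234, (168), (75))', '(235, (133), (62))', '(236, (141), (58))']
stand 0 [array([0.53066777, 0.16137136]), array([0.5196535 , 0.27959424])]
stand 0.015 [array([0.52981721, 0.15933219]), array([0.51891148, 0.27639017])]
stand 0.03 [array([0.52896666, 0.15729303]), array([0.51816945, 0.27318609])]
219 222.1 [0.52808807 0.1526827 ]
219 222.6 [0.52664412 0.15264701]
240 221.5 [0.5307171  0.09198093]
240 222 [0.52927499 0.09195003]
```

View pics/z.png

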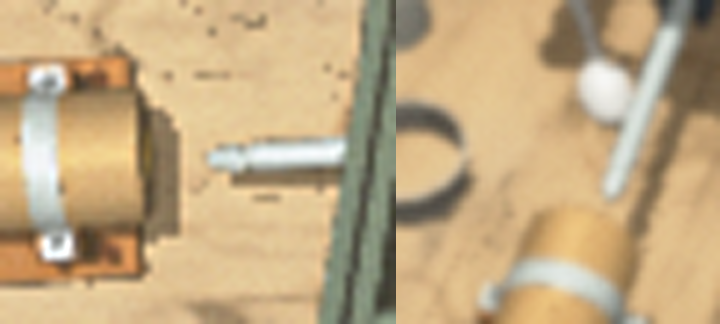

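Relative to the barrel's axis, the axle sits about 1 px (2.5 to 3 mm) too low in x in the top view, and the scene view agrees. I'll correct by 2.6 mm and feed in under force watch.

```bash
cat > ins.py <<'E'
from h import *
from rig import r
b=np.radians(4.5);v=np.array([-np.sin(b),np.cos(b),0]);n=np.array([np.cos(b),np.sin(b),0]);k=np.array([0,0,1.])
M=np.array([.5294,.1356,.064])+.0026*n
def feed(s0,s1,off,f0,ds=.01,vel=.04,lim=9,g=.00015):
    """s = TCP distance along v from M; off=[n,z] lateral offsets, nulled by force"""
    s=s0
    while s<s1-1e-6:
        s=min(s+ds,s1);hit=r.move_l(M+s*v+off[0]*n+off[1]*k,vel,until_force=lim)
        o=r.get_obs();f=o["ft_force"]-f0;d=o["position"]-M
        print(f"{o['time_s']:.2f} s={s*1e3:.1f} act={d@v*1e3:.1f} n={d@n*1e3:.1f} z={d[2]*1e3:.1f} off={np.round(np.array(off)*1e3,2)} f v{f@v:.1f} n{f@n:.1f} z{f[2]:.1f} tq{np.round(o['ft_torque'],2)} {'HIT' if hit else ''}")
        if hit: return s,off,True
        off=[float(np.clip(off[i]+g*(f@a),off[i]-.001,off[i]+.001)) for i,a in enumerate((n,k))]
    return s,off,False
E
python3 - <<'E'
from ins import *
r.move_l(M-.165*v,.05);r.hold(.3);f0=np.mean([r.get_obs()["ft_force"] for _ in range(3)],0);np.save("f0.npy",f0);print(f0)
print(feed(-.165,-.115,[0,0],f0,ds=.0125,lim=7,g=0))
E
```

```text
[-0.20868596 -0.65822309 -1.2721221 ]
11.99 s=-152.5 act=-152.2 n=0.0 z=0.0 off=[0. 0.] f v0.2 n-0.0 z-0.5 tq[-0.04  0.03  0.01] 
12.45 s=-140.0 act=-139.8 n=0.0 z=0.0 off=[0. 0.] f v0.6 n0.3 z-0.3 tq[-0.1  0.  -0. ] 
12.91 s=-127.5 act=-127.2 n=0.1 z=0.1 off=[0. 0.] f v0.3 n1.8 z-0.2 tq[-0.02 -0.03 -0.08] 
13.37 s=-115.0 act=-114.6 n=0.1 z=0.1 off=[0. 0.] f v0.5 n1.0 z-1.0 tq[ 0.05 -0.03 -0.04] 
(-0.115, [0.0, 0.0], False)
```

Run:
```python
from ins import *
print(feed(-.115,-.033,[.0003,0],np.load("f0.npy"),ds=.0137,vel=.05,lim=9))
```

```text
13.79 s=-101.3 act=-100.9 n=0.3 z=0.0 off=[0.3 0. ] f v0.5 n1.0 z0.0 tq[ 0.02  0.03 -0.07] 
14.22 s=-87.6 act=-87.1 n=0.4 z=0.0 off=[0.45 0.01] f v1.1 n0.3 z0.9 tq[ 0.07 -0.01 -0.02] 
14.64 s=-73.9 act=-73.4 n=0.5 z=0.1 off=[0.49 0.14] f v0.6 n-0.0 z1.4 tq[ 0.12  0.07 -0.01] 
15.07 s=-60.2 act=-59.7 n=0.5 z=0.3 off=[0.49 0.35] f v1.1 n0.1 z0.5 tq[0.07 0.05 0.01] 
15.49 s=-46.5 act=-46.0 n=0.5 z=0.4 off=[0.51 0.42] f v1.0 n0.4 z-0.2 tq[ 0.03  0.05 -0.03] 
15.91 s=-33.0 act=-32.5 n=0.6 z=0.4 off=[0.56 0.39] f v0.6 n0.2 z0.1 tq[ 0.09  0.05 -0.  ] 
(-0.033, [0.0005964225390440351, 0.0004033543849358851], False)
```

Depth is now about 107 mm. Next: let go and regrip at the handle middle.

Run:
```python
from ins import *
from scipy.spatial.transform import Rotation as Ro
off=np.array([.0006,.0004])
r.grip(0.55);r.hold(.2)
P=M-.033*v+off[0]*n
r.move_l(P+.07*k,.2)
H=M-.152*v+off[0]*n+[0,0,.07]
tilt=lambda deg:Ro.from_rotvec(np.radians(deg)*n).as_matrix()@rot(v)
r.move_l(H,.2,orientation=tilt(1.0))
d=r.get_image("scene");pickle.dump(d,open("pics/s2.pkl","wb"));e=r.get_image("top");pickle.dump(e,open("pics/t2.pkl","wb"))
cv2.imwrite("pics/m2.png",np.hstack([cv2.resize(q["frame"][y:y+90,x:x+100,::-1],(400,360),interpolation=2) for q,x,y in((d,230,170),(e,215,180))]))
o=r.get_obs();print(o["time_s"],o["ft_force"])
for q in(d,e):print([proj(q,M-.05*v),proj(q,M-.152*v),proj(q,M-.2*v)])
```

```text
18.1917 [ 0.37367535 -0.08744437 -0.02633822]
[array([272.62076326, 240.6334114 ]), array([282.59703863, 213.89314998]), array([286.9296192 , 202.28061072])]
[array([242.12355018, 219.7293691 ]), array([277.45475473, 217.46111603]), array([294.11110536, 216.38935437])]
```

View pics/m2.png

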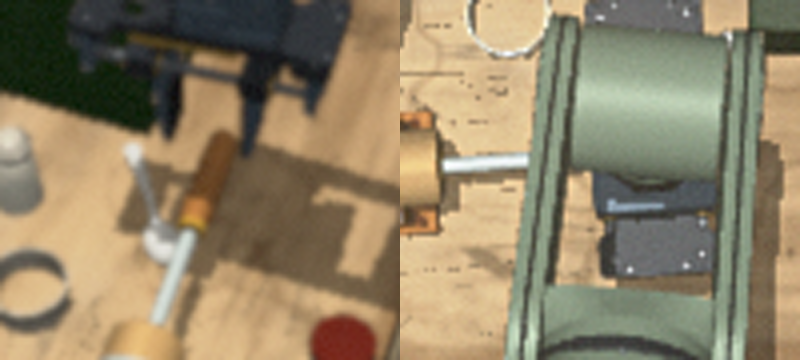

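The axle sits in the bore, with the collar at about (279,226) and the handle middle at (283,214.5) in the scene view, as predicted. I'll grip the handle and ease it in.

Run:
```python
from ins import *
H=M-.152*v+.0006*n-.003*k
print(r.move_l(H,.1,until_force=8));f0=r.get_obs()["ft_force"];print(f0)
r.grip(0.1,squeeze=8)
o=r.get_obs();f=o["ft_force"]-f0;d=o["position"]-M;print(o["finger_gap"]*91,o["grip_force"],f@n,f@v,f[2],d@n,d@v,d[2])
r.grip(0.0,squeeze=40)
o=r.get_obs();f=o["ft_force"]-f0;print(o["finger_gap"]*91,o["grip_force"],f@n,f@v,f[2])
np.save("f1.npy",f0)
r.move_l(M-.150*v+.0006*n+.000*k,.02,orientation=rot(v),until_force=9)
o=r.get_obs();f=o["ft_force"]-f0;d=o["position"]-M;print(o["time_s"],f@n,f@v,f[2],o["ft_torque"],d@n,d@v,d[2])
```

```text
False
[ 0.31881672 -0.31809786  0.21326236]
24.74273318151916 8.000090271234512 0.602257784385799 0.7551432517258891 1.6653062006379007 0.0009526689747312161 -0.1520419747139375 -0.002731823719086618
24.004904342054044 40.000154972076416 -0.2775587535222277 0.23474003489775708 1.3540767059152048
20.1333 -0.1729031225752736 -0.08629711861186239 -0.04864139079327237 [-0.00241108 -0.04409827 -0.04290623] 0.0005107053830179162 -0.14966686742270421 3.489218562077734e-05
```

Run:
```python
from ins import *
s,off,h=feed(-.150,-.066,[.0006,.0002],np.load("f1.npy"),ds=.012,vel=.05,lim=9)
np.save("off.npy",off)
```

```text
20.52 s=-138.0 act=-137.2 n=0.5 z=0.1 off=[0.6 0.2] f v2.7 n0.1 z-0.4 tq[ 0.21 -0.01 -0.05] 
20.92 s=-126.0 act=-125.3 n=0.6 z=0.1 off=[0.61 0.14] f v1.3 n-0.2 z0.8 tq[ 0.24 -0.02 -0.06] 
21.31 s=-114.0 act=-113.4 n=0.6 z=0.3 off=[0.59 0.27] f v1.2 n0.1 z-0.1 tq[ 0.19  0.02 -0.03] 
21.70 s=-102.0 act=-101.3 n=0.6 z=0.3 off=[0.61 0.26] f v0.6 n0.1 z0.1 tq[0.28 0.09 0.05] 
22.09 s=-90.0 act=-89.3 n=0.6 z=0.3 off=[0.62 0.27] f v2.6 n-0.4 z0.9 tq[0.32 0.07 0.08] 
22.48 s=-78.0 act=-77.3 n=0.6 z=0.5 off=[0.56 0.41] f v2.1 n-0.9 z2.3 tq[0.15 0.05 0.06] 
22.88 s=-66.0 act=-65.3 n=0.6 z=0.8 off=[0.43 0.75] f v0.3 n0.4 z2.1 tq[ 0.03 -0.03  0.07]
```

Run:
```python
from ins import *
f0=np.load("f1.npy");off=list(np.load("off.npy"));r.grip(0.0,squeeze=50)
s=-.066
for i in range(16):
    s+=.0015
    hit=r.move_l(M+s*v+off[0]*n+off[1]*k,.02,until_force=12)
    o=r.get_obs();f=o["ft_force"]-f0;d=o["position"]-M
    print(f"{o['time_s']:.2f} s={s*1e3:.1f} act={d@v*1e3:.2f} n={d@n*1e3:.1f} z={d[2]*1e3:.1f} off={np.round(np.array(off)*1e3,2)} f v{f@v:.1f} n{f@n:.1f} z{f[2]:.1f} tq{np.round(o['ft_torque'],2)} {hit}")
    off=[off[0]+.0001*(f@n),off[1]+.0001*f[2]]
    np.save("off.npy",off);np.save("s.npy",s)
    if hit or -(f@v)>20 or np.hypot(f@n,f[2])>10: break
```

```text
23.34 s=-64.5 act=-64.79 n=0.5 z=1.0 off=[0.48 1.06] f v-0.6 n0.8 z0.9 tq[-0.3  -0.01 -0.05] False
23.59 s=-63.0 act=-63.33 n=0.5 z=1.1 off=[0.56 1.14] f v-3.4 n0.5 z2.0 tq[-0.58 -0.02 -0.06] False
23.84 s=-61.5 act=-61.48 n=0.5 z=1.3 off=[0.61 1.34] f v-2.3 n-0.0 z1.2 tq[-0.67 -0.03 -0.06] False
24.09 s=-60.0 act=-59.92 n=0.5 z=1.5 off=[0.61 1.47] f v-3.7 n-0.8 z1.8 tq[-0.76 -0.    0.  ] False
24.34 s=-58.5 act=-58.61 n=0.5 z=1.6 off=[0.52 1.65] f v-3.5 n-0.7 z1.6 tq[-0.93 -0.1  -0.02] False
24.59 s=-57.0 act=-57.35 n=0.4 z=1.7 off=[0.45 1.81] f v-4.6 n-0.0 z0.2 tq[-1.07 -0.15  0.  ] False
24.84 s=-55.5 act=-56.47 n=0.5 z=1.7 off=[0.45 1.84] f v-6.7 n1.6 z0.6 tq[-1.48 -0.2  -0.01] False
25.09 s=-54.0 act=-55.47 n=0.5 z=1.8 off=[0.61 1.89] f v-9.7 n-0.8 z-0.3 tq[-1.79 -0.14 -0.01] False
25.34 s=-52.5 act=-51.90 n=0.4 z=1.5 off=[0.53 1.86] f v-0.9 n1.9 z-1.7 tq[-0.43 -0.11 -0.02] False
25.59 s=-51.0 act=-51.78 n=0.5 z=1.5 off=[0.72 1.7 ] f v-6.5 n0.5 z-0.5 tq[-1.28 -0.1   0.03] False
25.84 s=-49.5 act=-51.69 n=0.6 z=1.6 off=[0.77 1.64] f v-10.7 n0.2 z-0.2 tq[-2.09 -0.17  0.03] False
26.09 s=-48.0 act=-51.61 n=0.6 z=1.6 off=[0.79 1.63] f v-17.1 n0.3 z0.2 tq[-3.   -0.27 -0.01] False
26.34 s=-46.5 act=-51.57 n=0.6 z=1.6 off=[0.82 1.65] f v-22.1 n1.3 z1.2 tq[-3.86 -0.44 -0.01] False
```

The axle snapped forward at s≈-55 mm, then met a hard stop: no movement up to 22 N. I'll relieve the push, let go, retreat and look.

Run:
```python
from ins import *
off=np.load("off.npy");f0=np.load("f1.npy")
r.move_l(M-.0522*v+off[0]*n+off[1]*k,.03)
o=r.get_obs();f=o["ft_force"]-f0;print(f@v,f@n,f[2],(o["position"]-M)@v)
P=o["position"]
r.grip(0.5);r.hold(.2)
r.move_l(P+[0,0,.08],.15);r.move_l(P+[0,-.22,.25],.3);r.hold(.3)
d=r.get_image("scene");e=r.get_image("top")
cv2.imwrite("pics/m3.png",np.hstack([cv2.resize(q["frame"][y:y+90,x:x+100,::-1],(400,360),interpolation=2) for q,x,y in((d,220,190),(e,185,170))]))
print(r.get_obs()["time_s"])
```

```text
-1.7914954585601195 -0.9004884790375891 -0.253342567532712 -0.0518577072343832
29.5667
```

View pics/m3.png

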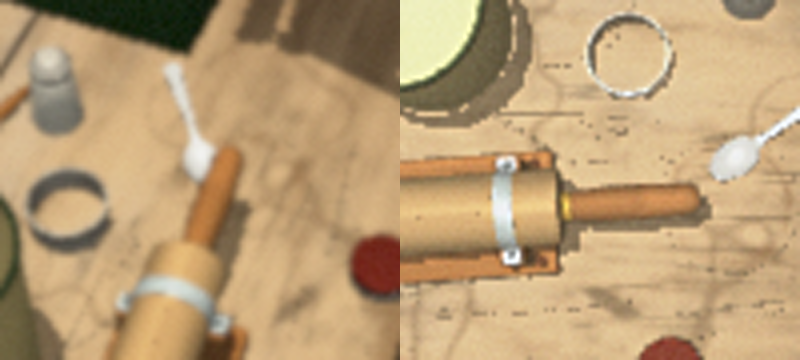

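The handle lies in line with the barrel, with the brass collar against the bush at (563,207) in the right panel. The neighbouring things in view are where they were.

```bash
python3 -c "
from rig import r
print(r.close_job())"
```

```text
the job is handed in; nothing more can be done
None
```

The axle is fully home in the barrel: I felt the catch snap, and the collar then met a hard stop that did not move at 22 N. I let go and handed the job in at about 30 s of the 67 s allowed; the judgement was not returned to me.

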